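# Build the bayonet riser stand and set the test plate up on it

### The job

Build up the welding test stand: stack every loose riser on the bolted-down base, in any order, locking each with a quarter turn clockwise until it meets its stop, then lock the slotted head on top in the same way. Finally take the steel test plate from its sloping rest and stand it upright on its long thin edge in the head's slot, midway along it. Leave the other things on the bench alone.

Things in the scene. Friction and masses are not known exactly. Their poses are not given: they have to be found in the camera images.
- base: Grey foot bolted down: flange 110 mm across, 10 mm high, then a 62 mm barrel; origin centre of underside, z up. Top is a bayonet socket, 57 mm bore, 16 mm deep, two inward lugs on its own +x and -x. A spigot enters with its x axis crosswise to the socket's x (90 deg, within 35; half turns equal), 2 mm play all round, and rests by its shoulder on the rim.
- base_rim (a point): Centre of the base's socket rim, 46 mm above the bench, axes as the base's. Locking, all sockets alike: once seated, turn the upper part a quarter turn clockwise seen from above; its lugs slide under the socket's lugs (2 mm vertical play) and meet stops when both x axes are in line. Anticlockwise is blocked. It turns freely, with friction only.
- riser_a: Plain aluminium riser, upright, 62 mm tall; two or three of three are present. Origin centre of underside, z up. z 0 to 12 mm: 39 mm spigot, two lugs on own +x and -x (51 mm over them, 13 wide). z 12 to 62 mm: 62 mm round barrel, grip it anywhere round; its top is a socket with lugs on own +x, -x. Seated, its origin is 12 mm below the rim under it: 50 mm a step. 0.25 kg.
- riser_b: Second riser, the same as riser_a; may be absent.
- riser_c: Third riser, the same as riser_a; may be absent.
- head: Slotted head, upright; origin centre of underside, z up. Same spigot, lugs on own +x and -x; 62 mm round barrel z 12 to 42 mm (grip here); above it two steel jaws z 42 to 67 mm, 46 mm long along y, 13 mm gap between them (each from 6.5 to 13.5 mm off the middle in x). 0.25 kg. No socket on top, so it goes on last; locks like a riser.
- slot (a point): Centre of the floor of the head's slot, 42 mm above the head's origin, axes as the head's: the slot runs along y, the plate's thickness lies along x. The plate may be either way round.
- plate: Flat steel test plate 75 x 100 x 8 mm (own x, y, z), 0.47 kg; origin middle of the face that is underneath at the start. It lies on the sloping rest: x points down the slope (55 deg below level, falling roughly toward the robot), y level, z the upward normal. Pinch its upper long edge (at -x) at mid-length through the 8 mm thickness, tool tilted 35 deg from straight down, pointing down the slope.
- plate_mid (a point): Centre of the plate's volume, axes as the plate's.
- plate_rest: Fixed steel rest, foot plate 100 x 100 x 5 mm; origin centre of underside, its x the level direction in which the slope falls. Two 10 mm rails at y = -42 and +42 mm carry the plate; between them only the foot plate lies below, so a finger fits under the plate's middle. A 9 mm lip stops the plate's lower edge 30 mm above the bench; its upper edge is 92 mm up.
- mug: Enamel mug, 81 mm across, 80 mm tall, bystander; origin centre of underside
- measure: Tape measure, 34 x 76 x 66 mm, bystander; origin centre of underside
- tape: Roll of tape lying flat, 104 mm across, 46 mm high, bystander; origin centre of underside
Mind the look-alikes: they are no part of the job. Leave any green or turquoise look-alike of the riser_b alone.

How it is judged:
At the end, for the whole second after the job is handed in: All risers present and the head stacked on the base's axis (12 mm), seated (4 mm), upright (0.07 rad), turned in line with the base (0.35 rad); plate in the slot on its long edge, upright within 0.22 rad, within 25 mm of the slot's middle; all at rest ((z of riser_a in the frame of base between 0.03 and 0.038 m or z of riser_a in the frame of base between 0.08 and 0.088 m or z of riser_a in the frame of base between 0.13 and 0.138 m) and horizontal distance between each of riser_a, riser_b, riser_c, head and base below 0.012 m and angle between the x axis of each of riser_a, riser_b, riser_c, head and the x axis of base, either way round below 0.35 rad and angle between each of riser_a, riser_b, riser_c, head's own z axis and vertical below 0.07 rad and linear speed of each of riser_a, riser_b, riser_c, head, plate below 0.04 m/s and (z of riser_b in the frame of base between 0.03 and 0.038 m or z of riser_b in the frame of base between 0.08 and 0.088 m or z of riser_b in the frame of base between 0.13 and 0.138 m) and (z of riser_c in the frame of base between 0.03 and 0.038 m or z of riser_c in the frame of base between 0.08 and 0.088 m or z of riser_c in the frame of base between 0.13 and 0.138 m) and (z of head in the frame of base between 0.13 and 0.138 m or z of head in the frame of base between 0.18 and 0.188 m) and x of plate_mid in the frame of slot between -0.008 and 0.008 m and y of plate_mid in the frame of slot between -0.025 and 0.025 m and z of plate_mid in the frame of slot between 0.0315 and 0.0435 m and angle between plate's own z axis and vertical between 1.35 and 1.79 rad and angle between plate's own y axis and vertical above 1.4 rad); the robot touches nothing.
It fails at once if a bystander (mug, tape measure or roll of tape) is pushed more than 30 mm (distance of any of mug, measure, tape from where it was at the start of the episode above 0.03 m).
Of riser_a, riser_b, riser_c only 2 to 3 are there at a start; the rules pass over those that are not, and their reading is None.
At some moment in a run one of riser_a, riser_b, riser_c, head may be knocked a few centimetres aside while the robot is not near it.
It also fails if it takes over 208 s, if anything falls off the work surface, if the arm or the gripper's body presses on something with over 40 N, if the wrist force passes 120 N, or if a joint passes its speed limit or range.

### The arm

A 6-joint arm with a two-finger parallel gripper is mounted at the origin on a cart in front of the work surface, level with it; the furniture and walls round the work are solid. World frame = base frame: x ahead of the robot, y to its left, z up, the work surface at z = 0. Lengths are in m, angles in rad, forces in N, time in s.
With the tool pointing down it reaches from about 0.35 to 0.875 m from the base axis. Payload 4.2 kg.
Tool frame: the origin (TCP) lies midway between the tips of the shut fingers; the grasp point (between the pads) lies 19 mm behind it (arm.grasp_offset is the distance from the TCP to the grasp point, in m); z points along the fingers, y is the line along which they close (so a half turn about z gives the same grasp; the last joint's range is limited). The gripper opens to 85 mm and grips with 20 to 120 N. Pads are 22 mm wide; open, the fingers measure 114 mm over their backs; the gripper's body (76 mm by 85 mm) begins 54 mm behind the grasp point. The pads swing forward as they close: fully open they stand 13 mm farther back than shut.
Start: joints at [1.57, 0.385, 0.008, 0, -1.194, -0.259], TCP at [0.161, 0.604, 0.231] pointing down, gripper open.
Joint ranges: [-3.14, 3.14], [-1.21, 2.06], [-1.07, 1.41], [-3.16, 2.05], [-2.99, -0.16], [-3.1, 3.1]. Speed limits (rad/s): [2.79, 2.79, 3.14, 3.14, 3.14, 3.14].

### API

Orientations are given as a unit quaternion [w, x, y, z].
In Python, from workcell import arm gives the robot as it stands.
- The arm moves only by the tool jog_arm, never from a script. Its argument "targets" is text: rows parted by semicolons, each of 5 numbers parted by spaces: the shift along the tool's x, y, z in m, then the turn about the tool's z in units of 6 degrees (1.0 is 6 degrees), then the opening, from 0 (shut) to 1 (fully open). In form: tx ty tz yaw fingers; .... A call has exactly 8 rows; each row is the pose to reach, as a shift and turn from the pose commanded when the call began, along the tool's axes at that moment; what a row does not reach only later rows make up. A row lasts 1/12 s, in which the tool goes at most 41.7 mm and 7.16 degrees, less where a joint would pass 70% of its speed; a pose out of reach is approached as far as the arm can. A call with a gripper value outside its range is refused whole. The fingers move at their own pace and stop on an object; "grip_force" is the grip in N (left out, the last holds). Time passes only in rows, so rows that repeat a pose let the fingers close, or fill a call up. It gives the time, the measured TCP pose, the force, the opening and the grip force at its end, in the units of the state.
- arm.get_state(): the state, without advancing time (a new reading comes with each control period).
- arm.get_image(name): name is "scene" or "top" or "wrist"; returns the picture (384x512x3 uint8, red, green, blue); there is no depth.
- arm.camera_params(name): a dict with "vfov" (degrees; the focal length in pixels is half the picture's height over the tangent of half this angle, whatever the lens; pixels are square), "cx", "cy" (the principal point, pixels), "rvec" (rotation vector, rad) and "tvec" (3), from world to camera coordinates, as OpenCV has them. Camera axes: x right, y down, z forward; pixel columns grow to the right and rows downward; lengths in m; the calibration is good to about 2 mm. A picture is of the moment at which its call begins: read the wrist's pose just before it. camera_params takes no time and is no camera call; for the wrist camera it gives the pose at the moment of the call.
- arm.finish_job(): hands the job in; it is judged then, once.
The state is a dict: "t": time; "joints": joint angles; "qvel": joint speeds; "tau": joint torques, N m; "ee_pos": TCP position; "ee_rot": TCP orientation; "force": force on the tool from outside, world axes, zero at the start; "ft_torque": the same for the moment, N m; "width": finger opening in m; "grip_force": force on a finger pad.
Only numpy, scipy, OpenCV 4.12 (cv2) and the standard library are available. Lean on these libraries where they do the work, as an engineer would, in place of code of your own. Each camera call takes 0.05 s, during which the arm holds its last target. There are 200 camera calls.

## Working session

There is one attempt and no reset: what is moved stays moved. The work goes in short steps, Python scripts to look and compute and a tool call to move; the robot and the scene stay as the last step left them, time stands still between calls to the robot, and variables do not carry over. Pictures are saved under pics/ and viewed, at most 16 in all, crops included, and the job is handed in when it is done.

Besides the shell and the picture viewer there is one more tool, called after ">>>" as name(argument=value, ...) on one line, values as JSON. jog_arm: Moves the arm, as the interface text tells. Its arguments: {"type":"object","properties":{"targets":{"type":"string"},"grip_force":{"type":"number"}},"required":["targets"]}

```bash
mkdir -p pics; ls; python3 - <<'E'
from workcell import arm
import cv2
print({k:v for k,v in arm.get_state().items()})
for n in("scene","top","wrist"):
    print(n,arm.camera_params(n))
    cv2.imwrite(f"pics/{n}0.png",arm.get_image(n)[:,:,::-1])
E
```

```text
pics
{'t': 0.0, 'joints': array([ 1.56959559e+00,  3.85538314e-01,  6.61946608e-03, -4.86930226e-04,
       -1.19397995e+00, -2.58581597e-01]), 'qvel': array([-0.00015512, -0.00066343, -0.00053954, -0.00201609, -0.00067584,
       -0.00137448]), 'tau': array([-1.47500683e-03, -3.92289948e+01,  1.88399452e+01,  4.18600515e+00,
       -4.61585078e-03, -4.90221964e-06]), 'ee_pos': array([0.16038991, 0.603468  , 0.23023189]), 'ee_rot': array([ 1.07158375e-03,  9.91563785e-01, -1.29615218e-01, -8.95073959e-05]), 'force': array([ 0.52004514, -0.57625167, -0.71069856]), 'ft_torque': array([-0.04561582,  0.05678197,  0.0088129 ]), 'grip_force': 0.0, 'width': 0.08552838719056954}
scene {'vfov': 57.87609617630538, 'cx': 257.2113954460174, 'cy': 188.81889170156364, 'rvec': array([ 2.106821  , -0.49289079,  0.23074451]), 'tvec': array([-0.50401237,  0.25437292,  0.66188008])}
top {'vfov': 50.260646911425674, 'cx': 259.69016463604294, 'cy': 192.13156641119934, 'rvec': array([ 2.16762745, -2.17493905,  0.113011  ]), 'tvec': array([0.07862653, 0.59581511, 1.31272328])}
wrist {'vfov': 69.95801533369398, 'cx': 253.2498618000847, 'cy': 190.60565671007245, 'rvec': array([-1.80507393,  2.3478741 ,  0.31224114]), 'tvec': array([ 0.62452858, -0.03465832,  0.37813215])}
```

View pics/top0.png

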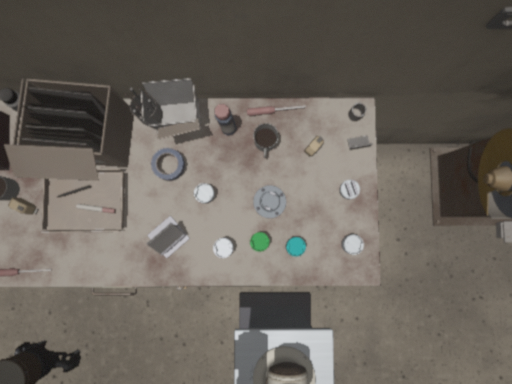

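View pics/scene0.png

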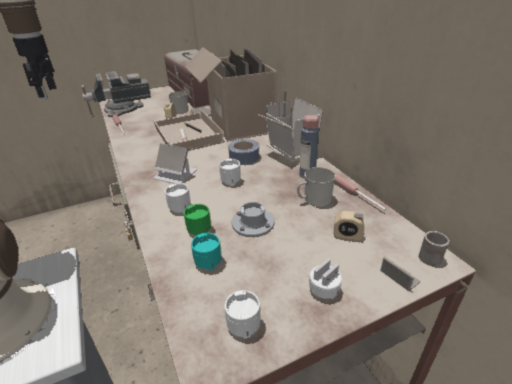

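The top view shows white risers at (205,193), (224,247) and (353,244), the head at (350,189), the base at (269,201) and the plate on its rest at (168,237). The green and turquoise decoys are at (260,241) and (296,246).

```bash
cat > h.py <<'E'
from workcell import arm
import numpy as np, cv2
from scipy.spatial.transform import Rotation as R
def K(p): 
    f=192/np.tan(np.radians(p['vfov']/2)); return f
def ray(p,uv,z):
    M=cv2.Rodrigues(p['rvec'])[0]; c=-M.T@p['tvec']
    d=M.T@np.array([(uv[0]-p['cx'])/K(p),(uv[1]-p['cy'])/K(p),1])
    return c+d*(z-c[2])/d[2]
def proj(p,X):
    M=cv2.Rodrigues(p['rvec'])[0]; q=M@np.array(X)+p['tvec']
    return q[:2]/q[2]*K(p)+[p['cx'],p['cy']]
def tool():
    s=arm.get_state(); q=s['ee_rot']; return s['ee_pos'],R.from_quat([q[1],q[2],q[3],q[0]]).as_matrix()
def st():
    s=arm.get_state(); p,T=tool()
    print('t%.2f'%s['t'],'p',p.round(4),'yaw(toolx) %.2f'%np.degrees(np.arctan2(T[1,0],T[0,0])),'F',s['force'].round(1),'w %.4f'%s['width'],'gf %.0f'%s['grip_force'],'j6 %.2f'%s['joints'][5])
def delta(X):
    p,T=tool(); return (T.T@(np.array(X)-p)).round(4)
E
python3 - <<'E'
from h import *
p=arm.camera_params("top")
for n,uv,z in [("rA",(205,193),.062),("rB",(224,247),.062),("rC",(353,244),.062),("head",(350,189),.06),("base",(269,201),.046),("plate",(168,237),.06),("mug",(265,137),.08),("meas",(314,146),.06),("green",(260,241),.062),("teal",(296,246),.062)]:
    print(n,ray(p,uv,z).round(3))
P,T=tool(); w=arm.camera_params("wrist"); M=cv2.Rodrigues(w['rvec'])[0]; c=-M.T@w['tvec']
print("cam in tool",T.T@(c-P), "\n",T.T@M.T); st()
im=cv2.imread("pics/top0.png")[120:270,130:390]
cv2.imwrite("pics/topc.png",cv2.resize(im,None,fx=3,fy=3,interpolation=cv2.INTER_CUBIC))
E
```

```text
rA [0.591 0.252 0.062]
rB [0.419 0.19  0.062]
rC [ 0.427 -0.218  0.062]
head [ 0.602 -0.213  0.06 ]
base [0.566 0.047 0.046]
plate [0.451 0.368 0.06 ]
mug [0.768 0.059 0.08 ]
meas [ 0.743 -0.1    0.06 ]
green [0.437 0.076 0.062]
teal [ 0.421 -0.037  0.062]
cam in tool [ 0.06593613 -0.00060107 -0.14225498] 
 [[ 3.10561015e-04 -9.64783111e-01 -2.63046482e-01]
 [ 9.99999933e-01  2.48649360e-04  2.68653248e-04]
 [-1.93785777e-04 -2.63046547e-01  9.64783124e-01]]
t0.15 p [0.1604 0.6036 0.2305] yaw(toolx) -14.89 F [-0.  -0.1  0.3] w 0.0856 gf 0 j6 -0.26
```

View pics/wrist0.png

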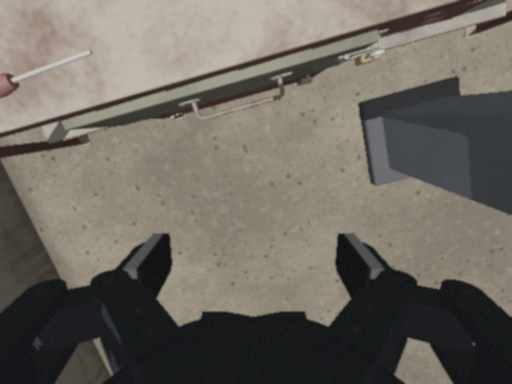

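View pics/topc.png

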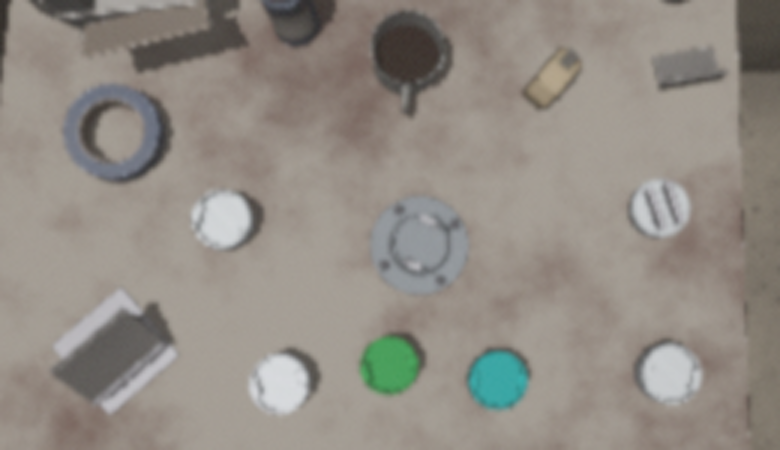

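```bash
python3 -c "
from h import *
print(delta([.591,.252,.175]),delta([.566,.047,.165]))"
```

```text
[0.5065 0.229  0.0559] [0.535  0.4336 0.0662]
```

>>> jog_arm(targets="0.03 0.013 0.003 0 1; 0.067 0.03 0.008 0 1; 0.104 0.047 0.012 0 1; 0.141 0.064 0.016 0 1; 0.178 0.08 0.02 0 1; 0.215 0.097 0.024 0 1; 0.252 0.114 0.028 0 1; 0.289 0.131 0.032 0 1")

```text
t: 0.82
ee_pos: [0.4072, 0.4016, 0.199]
ee_rot: [0.0, 0.992, -0.129, -0.0]
force: [0.5, 0.7, -0.3]
width: 0.0851
grip_force: 0.0
```

>>> jog_arm(targets="0.037 0.017 0.004 0 1; 0.074 0.034 0.008 0 1; 0.11 0.05 0.012 0 1; 0.145 0.066 0.016 0 1; 0.18 0.082 0.02 0 1; 0.205 0.092 0.024 0 1; 0.217 0.098 0.024 0 1; 0.217 0.098 0.024 0 1")

```text
t: 1.48
ee_pos: [0.5922, 0.2504, 0.1741]
ee_rot: [0.001, 0.991, -0.131, -0.001]
force: [-0.1, -0.0, -0.2]
width: 0.0856
grip_force: 0.0
```

```bash
python3 - <<'E'
from h import *
st(); cv2.imwrite("pics/w1.png",arm.get_image("wrist")[:,:,::-1])
E
```

```text
t1.48 p [0.5922 0.2504 0.1741] yaw(toolx) -15.11 F [-0.1 -0.  -0.2] w 0.0856 gf 0 j6 0.66
```

View pics/w1.png

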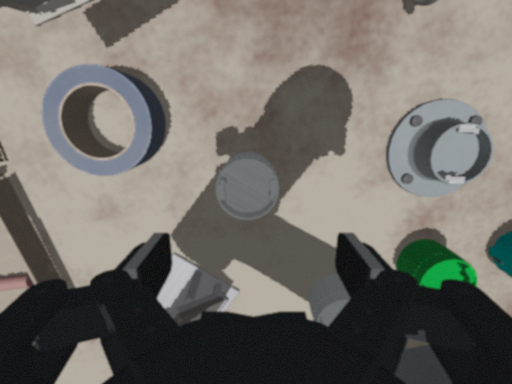

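The riser rim is at about (248,185), in the gripper's shadow. The base's bright lugs are at (468,128) and (453,180). Next I'll enlarge both.

```bash
python3 - <<'E'
from h import *
im=cv2.imread("pics/w1.png")
def up(u,v,r,s=380):
    c=im[v-r:v+r,u-r:u+r]; c=cv2.resize(c,(s,s),interpolation=cv2.INTER_CUBIC)
    return cv2.normalize(c,None,0,255,cv2.NORM_MINMAX)
c=up(248,185,42); c=cv2.LUT(c,np.clip((np.arange(256)-20)*2,0,255).astype(np.uint8))
cv2.imwrite("pics/c1.png",np.hstack([c,up(443,148,60)]))
E
```

```text
(no output)
```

View pics/c1.png

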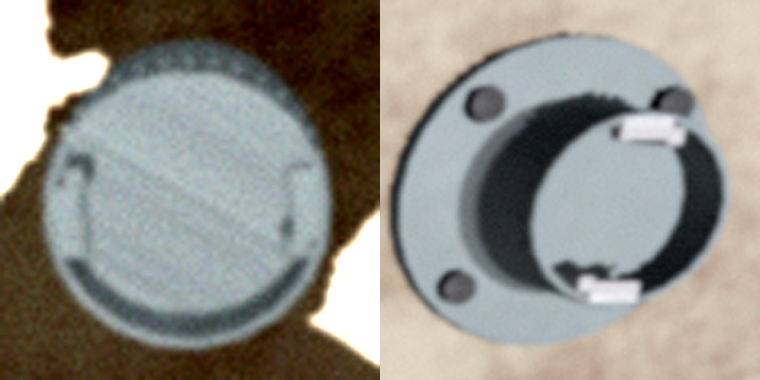

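```bash
python3 - <<'E'
from h import *
p=arm.camera_params("wrist")
f=84/380; r=lambda x,y:(206+x*f,143+y*f)
b=lambda x,y:(383+x*120/380,88+y*120/380)
c=ray(p,r(187.5,208.5),.062); l=ray(p,r(75,215),.06)-ray(p,r(297,205),.06)
L,Rr=ray(p,r(45,208),.062),ray(p,r(332,208),.062)
print("riserA",c.round(4),"axis",np.degrees(np.arctan2(l[1],l[0])),"diam",np.linalg.norm(L-Rr))
b1,b2=ray(p,b(270,131),.046),ray(p,b(231,290),.046); d=b1-b2
print("base",((b1+b2)/2).round(4),np.degrees(np.arctan2(d[1],d[0])),np.linalg.norm(d))
print("delta",delta([*c[:2],.045]),"base",delta([*((b1+b2)/2)[:2],.165]));st()
E
```

```text
riserA [0.5906 0.258  0.062 ] axis 77.64839229979253 diam 0.060952303744797064
base [0.5652 0.0454 0.046 ] -17.536846390617125 0.049723651250899115
delta [-0.002  -0.0061  0.1295] base [0.0284 0.2059 0.0097]
t1.53 p [0.5912 0.2516 0.1745] yaw(toolx) -15.02 F [-0.5  1.1  0.3] w 0.0853 gf 0 j6 0.65
```

>>> jog_arm(targets="-0.002 -0.006 0.02 0 1; -0.002 -0.006 0.05 0 1; -0.002 -0.006 0.08 0 1; -0.002 -0.006 0.11 0 1; -0.002 -0.006 0.13 0 1; -0.002 -0.006 0.14 0 1; -0.002 -0.006 0.1445 0 1; -0.002 -0.006 0.1445 0 1")

```text
t: 2.2
ee_pos: [0.5898, 0.2598, 0.0306]
ee_rot: [0.0, 0.992, -0.129, -0.0]
force: [0.1, 0.3, 1.1]
width: 0.0857
grip_force: 0.0
```

>>> jog_arm(targets="0 0 0 0 0.6; 0 0 0 0 0.6; 0 0 0 0 0.6; 0 0 0 0 0.6; 0 0 0 0 0.6; 0 0 0 0 0.6; 0 0 0 0 0.6; 0 0 0 0 0.6", grip_force=30)

```text
t: 2.87
ee_pos: [0.5913, 0.2595, 0.033]
ee_rot: [-0.001, 0.992, -0.129, 0.001]
force: [-2.1, -0.7, 6.8]
width: 0.0616
grip_force: 34.0
```

```bash
python3 -c "
from h import *
st()"
```

```text
t2.87 p [0.5913 0.2595 0.033 ] yaw(toolx) -14.86 F [-2.1 -0.7  6.8] w 0.0616 gf 34 j6 0.65
```

>>> jog_arm(targets="0 0 0 0 1; 0 0 0 0 1; 0 0 0 0 1; 0 0 0 1 1; 0 0 0 2 1; 0 0 0 3 1; 0 0 0 4 1; 0 0 0 5 1")

```text
t: 3.53
ee_pos: [0.5902, 0.259, 0.0305]
ee_rot: [0.0, 0.923, -0.384, -0.0]
force: [-0.4, 0.2, -0.0]
width: 0.0855
grip_force: 0.0
```

>>> jog_arm(targets="0 0 0 1.1 1; 0 0 0 2.2 1; 0 0 0 3.3 1; 0 0 0 4.4 1; 0 0 0 5.5 1; 0 0 0 6.6 1; 0 0 0 7.7 1; 0 0 0 8.8 1")

```text
t: 4.2
ee_pos: [0.5902, 0.259, 0.0304]
ee_rot: [-0.0, -0.656, 0.755, 0.0]
force: [-0.4, 0.6, -0.7]
width: 0.0857
grip_force: 0.0
```

>>> jog_arm(targets="0 0 0 1.1 1; 0 0 0 1.2 1; 0 0 0 1.2 0.6; 0 0 0 1.2 0.6; 0 0 0 1.2 0.6; 0 0 0 1.2 0.6; 0 0 0 1.2 0.6; 0 0 0 1.2 0.6", grip_force=40)

```text
t: 4.87
ee_pos: [0.5907, 0.2591, 0.0313]
ee_rot: [0.0, -0.61, 0.793, -0.0]
force: [0.7, -0.8, 2.6]
width: 0.0616
grip_force: 43.8
```

>>> jog_arm(targets="0 0 0 0 0.6; 0 0 -0.01 0 0.6; 0 0 -0.03 0 0.6; 0 0 -0.05 0 0.6; 0 0 -0.08 0 0.6; 0 0 -0.1 0 0.6; 0 0 -0.11 0 0.6; 0 0 -0.11 0 0.6")

```text
t: 5.53
ee_pos: [0.5908, 0.2597, 0.1431]
ee_rot: [0.002, -0.61, 0.793, 0.0]
force: [0.3, 0.9, -2.6]
width: 0.0615
grip_force: 44.7
```

```bash
python3 -c "
from h import *
st();print(delta([.5652,.0454,.14]))
cv2.imwrite('pics/w2.png',arm.get_image('wrist')[:,:,::-1])"
```

```text
t5.53 p [0.5908 0.2597 0.1431] yaw(toolx) -104.88 F [ 0.3  0.9 -2.6] w 0.0615 gf 45 j6 -0.92
[ 0.2137 -0.0302  0.0025]
```

View pics/w2.png

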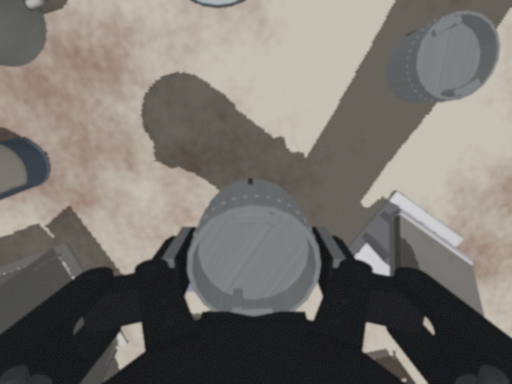

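Riser held at (253,258), centred between the pads. I'll move toward the base for a closer look.

>>> jog_arm(targets="0.03 -0.004 0 0 0.6; 0.065 -0.01 0 0 0.6; 0.09 -0.02 0 0 0.6; 0.105 -0.026 0 0 0.6; 0.11 -0.03 0 0 0.6; 0.11 -0.03 0 0 0.6; 0.11 -0.03 0 0 0.6; 0.11 -0.03 0 0 0.6")

```text
t: 6.25
ee_pos: [0.5907, 0.1458, 0.1398]
ee_rot: [-0.001, -0.61, 0.793, 0.0]
force: [-0.2, 0.5, -3.4]
width: 0.0616
grip_force: 44.6
```

```bash
python3 -c "
from h import *
st();p=arm.camera_params('wrist');im=arm.get_image('wrist')[:,:,::-1]
u,v=proj(p,[.5652,.0454,.046]).astype(int);print(u,v);r=60
v0,u0=max(v-r,0),u-r
c=im[v0:v0+120,u0:u0+120];print(u0,v0,c.shape)
np.savez('cam3.npz',**p)
cv2.imwrite('pics/c3.png',cv2.resize(c,None,fx=4,fy=4,interpolation=cv2.INTER_CUBIC))"
```

```text
t6.25 p [0.5907 0.1458 0.1398] yaw(toolx) -104.85 F [-0.2  0.5 -3.4] w 0.0616 gf 45 j6 -0.77
251 66
191 6 (120, 120, 3)
```

View pics/c3.png

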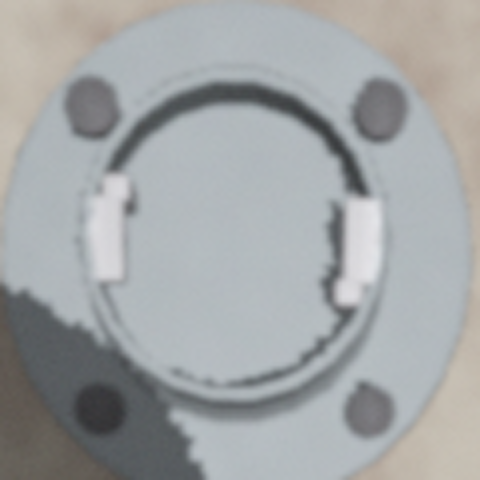

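The base socket is seen cleanly from nearly overhead. In the crop, the bore centre is at about (234,237) and the lugs are at (108,237) and (362,242).

```bash
python3 -c "
from h import *
p=dict(np.load('cam3.npz'))
g=lambda x,y:(191+x/4,6+y/4)
c=ray(p,g(234,237),.046);l,r=ray(p,g(108,237),.046),ray(p,g(362,242),.046);d=l-r
B=(ray(p,g(85,237),.046)-ray(p,g(386,237),.046))
fl=(ray(p,g(3,240),.01)+ray(p,g(472,240),.01))/2
print(c,(l+r)/2,np.degrees(np.arctan2(d[1],d[0])),np.linalg.norm(d),np.linalg.norm(B),fl)
st();print(delta([*c[:2],.12]))"
```

```text
[0.5661172  0.04403719 0.046     ] [0.56602745 0.04453422 0.046     ] -15.858297085003427 0.050398166072575336 0.05968496926229994 [0.56437335 0.03902307 0.01      ]
t6.30 p [0.5908 0.146  0.1401] yaw(toolx) -104.82 F [-0.2 -0.1 -2.3] w 0.0615 gf 45 j6 -0.77
[ 0.1049 -0.0022  0.0201]
```

>>> jog_arm(targets="0.03 -0.002 0 0 0.6; 0.06 -0.002 0 0 0.6; 0.09 -0.002 0 0 0.6; 0.1045 -0.002 0 0 0.6; 0.1045 -0.002 0.02 0 0.6; 0.1045 -0.002 0.04 0 0.6; 0.1045 -0.002 0.052 0 0.6; 0.1045 -0.002 0.052 0 0.6")

```text
t: 6.97
ee_pos: [0.5642, 0.0437, 0.0859]
ee_rot: [-0.003, -0.61, 0.793, 0.001]
force: [-0.6, -0.3, -3.2]
width: 0.0614
grip_force: 44.7
```

>>> jog_arm(targets="0 0 0.004 0 0.6; 0 0 0.008 0 0.6; 0 0 0.011 0 0.6; 0 0 0.014 0 0.6; 0 0 0.017 0 0.6; 0 0 0.019 0 0.6; 0 0 0.02 0 0.6; 0 0 0.02 0 0.6")

```text
t: 7.63
ee_pos: [0.5661, 0.0435, 0.0686]
ee_rot: [-0.0, -0.61, 0.793, 0.0]
force: [0.1, -0.1, -2.3]
width: 0.0615
grip_force: 44.8
```

```bash
python3 -c "
from h import *
st();cv2.imwrite('pics/w4.png',arm.get_image('scene')[180:260,200:300,::-1])"
```

```text
t7.63 p [0.5661 0.0435 0.0686] yaw(toolx) -104.89 F [ 0.1 -0.1 -2.3] w 0.0615 gf 45 j6 -0.62
```

>>> jog_arm(targets="0 0 0.001 0 0.6; 0 0 0.002 0 0.6; 0 0 0.003 0 0.6; 0 0 0.004 0 0.6; 0 0 0.005 0 0.6; 0 0 0.005 0 0.6; 0 0 0.005 0 0.6; 0 0 0.005 0 0.6")

```text
t: 8.35
ee_pos: [0.5663, 0.0435, 0.0654]
ee_rot: [0.0, -0.61, 0.793, -0.0]
force: [-2.7, 0.3, 6.0]
width: 0.0613
grip_force: 45.3
```

>>> jog_arm(targets="0 0 0 1 0.6; 0 0 0 2 0.6; 0 0 0 3 0.6; 0 0 0 4 0.6; 0 0 0 5 0.6; 0 0 0 6 0.6; 0 0 0 7 0.6; 0 0 0 7 0.6")

```text
t: 9.02
ee_pos: [0.5657, 0.0429, 0.0654]
ee_rot: [-0.0, -0.284, 0.959, -0.0]
force: [-3.0, -1.5, 5.8]
width: 0.0613
grip_force: 45.4
```

```bash
python3 -c "
from h import *
st();print(arm.get_state()['ft_torque'])"
```

```text
t9.02 p [0.5657 0.0429 0.0654] yaw(toolx) -147.05 F [-3.  -1.5  5.8] w 0.0613 gf 45 j6 -1.36
[-0.18000477  1.04237609  0.02995774]
```

>>> jog_arm(targets="0 0 0 1 0.6; 0 0 0 2 0.6; 0 0 0 3 0.6; 0 0 0 4 0.6; 0 0 0 5 0.6; 0 0 0 6 0.6; 0 0 0 7 0.6; 0 0 0 7.5 0.6")

```text
t: 9.68
ee_pos: [0.5664, 0.044, 0.0654]
ee_rot: [0.001, 0.105, 0.994, 0.0]
force: [-4.1, 2.4, 5.8]
width: 0.0612
grip_force: 45.5
```

>>> jog_arm(targets="0 0 0 0.3 0.6; 0 0 0 0.6 0.6; 0 0 0 0.9 0.6; 0 0 0 1.2 0.6; 0 0 0 1.5 0.6; 0 0 0 1.8 0.6; 0 0 0 1.8 0.6; 0 0 0 1.8 0.6")

```text
t: 10.35
ee_pos: [0.567, 0.0441, 0.0654]
ee_rot: [0.001, 0.193, 0.981, -0.0]
force: [-4.3, 1.5, 5.9]
width: 0.0616
grip_force: 50.6
```

```bash
python3 -c "
from h import *
st();print(arm.get_state()['ft_torque'])"
```

```text
t10.35 p [0.567  0.0441 0.0654] yaw(toolx) 157.72 F [-4.3  1.5  5.9] w 0.0616 gf 51 j6 -2.32
[0.78071661 0.886233   1.58797208]
```

>>> jog_arm(targets="0 0 0 0 1; 0 0 0 0 1; 0 0 0 0 1; 0 0 -0.01 0 1; 0 0 -0.04 0 1; 0 0 -0.07 0 1; 0 0 -0.1 0 1; 0 0 -0.11 0 1")

```text
t: 11.02
ee_pos: [0.5688, 0.0437, 0.1796]
ee_rot: [0.004, 0.197, 0.98, 0.002]
force: [0.4, -0.3, 1.7]
width: 0.0853
grip_force: 0.0
```

>>> jog_arm(targets="0.024 0.01 0 -1.1 1; 0.048 0.02 0 -2.2 1; 0.072 0.03 0 -3.3 1; 0.096 0.04 0 -4.4 1; 0.12 0.05 0 -5.5 1; 0.144 0.06 0 -6.6 1; 0.168 0.07 0 -7.7 1; 0.191 0.079 0 -8.8 1")

```text
t: 11.68
ee_pos: [0.4195, 0.1907, 0.1742]
ee_rot: [0.0, -0.262, 0.965, 0.0]
force: [0.4, 0.5, -0.6]
width: 0.0855
grip_force: 0.0
```

>>> jog_arm(targets="0 0 0 -1.1 1; 0 0 0 -2.2 1; 0 0 0 -3.3 1; 0 0 0 -4.4 1; 0 0 0 -5.5 1; 0 0 0 -6.6 1; 0 0 0 -7.7 1; 0 0 0 -8.8 1")

```text
t: 12.35
ee_pos: [0.4204, 0.1899, 0.1741]
ee_rot: [0.0, -0.664, 0.748, 0.0]
force: [0.1, 1.6, -0.1]
width: 0.0855
grip_force: 0.0
```

>>> jog_arm(targets="0 0 0 -1.1 1; 0 0 0 -2.2 1; 0 0 0 -3.3 1; 0 0 0 -4.4 1; 0 0 0 -5.5 1; 0 0 0 -6.6 1; 0 0 0 -7.7 1; 0 0 0 -8.8 1")

```text
t: 13.02
ee_pos: [0.4205, 0.1899, 0.1741]
ee_rot: [-0.0, 0.927, -0.375, 0.0]
force: [0.3, 0.0, -0.4]
width: 0.0855
grip_force: 0.0
```

```bash
python3 -c "
from h import *
st();p=arm.camera_params('wrist');np.savez('cam5.npz',**p);im=arm.get_image('wrist')[:,:,::-1]
u,v=proj(p,[.419,.19,.062]).astype(int);print(u,v)
cv2.imwrite('w5.png',im)
cv2.imwrite('pics/w5.png',cv2.resize(im[:280],(800,437)))
t=arm.get_image('top')[:,:,::-1][120:270,130:390]
cv2.imwrite('pics/t5.png',cv2.resize(t,None,fx=2,fy=2))"
```

```text
t13.02 p [0.4205 0.1899 0.1741] yaw(toolx) -44.01 F [ 0.3  0.  -0.4] w 0.0855 gf 0 j6 0.02
254 188
```

View pics/w5.png

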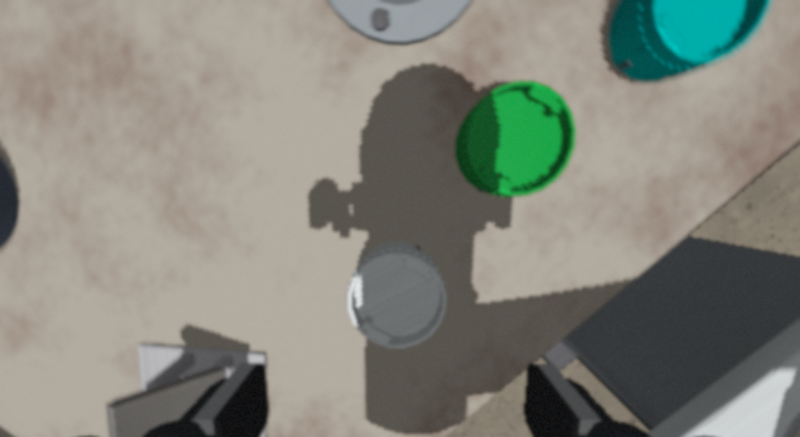

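Riser B is centred at about (254,191) in full-image pixels, with its lugs left and right along the tool's y axis, tilted about 5°.

```bash
python3 -c "
from h import *
p=dict(np.load('cam5.npz'));c=ray(p,(254.1,190.7),.062);print(c,delta([*c[:2],.03]))
im=cv2.imread('w5.png')[140:245,205:310]
im=cv2.resize(im,(400,400),interpolation=cv2.INTER_CUBIC);im=cv2.LUT(im,np.clip((np.arange(256)-50)*2.2,0,255).astype(np.uint8))
cv2.imwrite('pics/c5.png',im)"
```

```text
[0.4173494  0.19207335 0.062     ] [-0.0037  0.0007  0.1441]
```

View pics/c5.png

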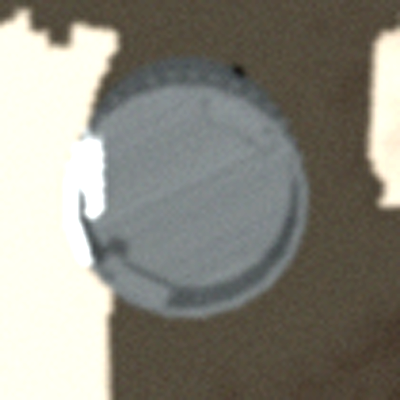

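The enlarged view shows riser B's lug chords at lower left (135,280) and upper right (240,115). Its axis is therefore about 28° right of image-up, or about 108° in world axes.

>>> jog_arm(targets="-0.005 0.001 0.02 0 1; -0.005 0.001 0.05 0 1; -0.005 0.001 0.08 0 1; -0.005 0.001 0.11 0 1; -0.005 0.001 0.13 0 1; -0.005 0.001 0.14 0 1; -0.005 0.001 0.144 0 1; -0.005 0.001 0.144 0 1")

```text
t: 13.78
ee_pos: [0.4159, 0.1925, 0.0291]
ee_rot: [0.001, 0.926, -0.378, -0.0]
force: [-0.7, 0.1, 0.1]
width: 0.0853
grip_force: 0.0
```

>>> jog_arm(targets="0 0 0 0 0.6; 0 0 0 0 0.6; 0 0 0 0 0.6; 0 0 0 0 0.6; 0 0 0 0 0.6; 0 0 0 0 0.6; 0 0 0 0 1; 0 0 0 0 1", grip_force=30)

```text
t: 14.45
ee_pos: [0.4162, 0.193, 0.0301]
ee_rot: [-0.0, 0.926, -0.377, 0.0]
force: [-0.2, -0.4, -0.1]
width: 0.0827
grip_force: 0.0
```

>>> jog_arm(targets="0 0 0 0 1; 0 0 0 0 1; 0 0 0 -1.1 1; 0 0 0 -2.2 1; 0 0 0 -3.3 1; 0 0 0 -4.4 1; 0 0 0 -5.5 1; 0 0 0 -6.6 1")

```text
t: 15.12
ee_pos: [0.416, 0.1928, 0.0296]
ee_rot: [0.0, 0.999, -0.038, -0.0]
force: [0.7, -0.5, -0.0]
width: 0.0851
grip_force: 0.0
```

>>> jog_arm(targets="0 0 0 -1.1 1; 0 0 0 -2.2 1; 0 0 0 -3.3 1; 0 0 0 -4.4 1; 0 0 0 -5.5 1; 0 0 0 -6.6 1; 0 0 0 -7.7 1; 0 0 0 -8.4 1")

```text
t: 15.78
ee_pos: [0.4161, 0.1928, 0.0296]
ee_rot: [0.0, 0.921, 0.391, -0.0]
force: [0.7, -0.5, -0.8]
width: 0.0855
grip_force: 0.0
```

>>> jog_arm(targets="0 0 0 0 0.6; 0 0 0 0 0.6; 0 0 0 0 0.6; 0 0 0 0 0.6; 0 0 0 0 0.6; 0 0 0 0 0.6; 0 0 0 0 0.6; 0 0 0 0 0.6", grip_force=40)

```text
t: 16.45
ee_pos: [0.4161, 0.1928, 0.03]
ee_rot: [-0.0, 0.922, 0.388, 0.0]
force: [-1.5, 1.1, 4.4]
width: 0.0614
grip_force: 43.4
```

>>> jog_arm(targets="0 0 -0.01 0 0.6; 0 0 -0.04 1 0.6; 0 0 -0.07 2 0.6; 0 0 -0.1 3 0.6; 0 0 -0.13 4 0.6; 0 0 -0.15 5 0.6; 0 0 -0.155 5 0.6; 0 0 -0.155 5 0.6")

```text
t: 17.12
ee_pos: [0.4162, 0.1931, 0.1852]
ee_rot: [-0.001, 0.99, 0.138, 0.001]
force: [0.3, -0.4, -3.8]
width: 0.0613
grip_force: 45.6
```

```bash
python3 -c "
from h import *
st();print(delta([.566,.0445,.14]))"
```

```text
t17.12 p [0.4162 0.1931 0.1852] yaw(toolx) 15.84 F [ 0.3 -0.4 -3.8] w 0.0613 gf 46 j6 1.06
[0.1035 0.1839 0.045 ]
```

>>> jog_arm(targets="0.015 0.027 0 0 0.6; 0.034 0.06 0 0 0.6; 0.052 0.093 0 0 0.6; 0.071 0.126 0 0 0.6; 0.088 0.157 0 0 0.6; 0.1 0.178 0 0 0.6; 0.1035 0.184 0.01 0 0.6; 0.1035 0.184 0.03 0 0.6")

```text
t: 17.78
ee_pos: [0.5671, 0.0423, 0.1531]
ee_rot: [0.0, 0.991, 0.136, 0.0]
force: [0.2, 0.6, -3.4]
width: 0.0612
grip_force: 45.9
```

>>> jog_arm(targets="0 0 0.008 0 0.6; 0 0 0.015 0 0.6; 0 0 0.02 0 0.6; 0 0 0.024 0 0.6; 0 0 0.028 0 0.6; 0 0 0.032 0 0.6; 0 0 0.034 0 0.6; 0 0 0.034 0 0.6")

```text
t: 18.45
ee_pos: [0.5654, 0.0439, 0.1207]
ee_rot: [-0.0, 0.991, 0.137, -0.0]
force: [-0.2, 0.2, -3.0]
width: 0.0613
grip_force: 45.8
```

```bash
python3 -c "
from h import *
st();print(delta([.566,.0445,.1135]))"
```

```text
t18.45 p [0.5654 0.0439 0.1207] yaw(toolx) 15.73 F [-0.2  0.2 -3. ] w 0.0613 gf 46 j6 1.48
[ 0.0008 -0.0004  0.0072]
```

>>> jog_arm(targets="0 0 0.001 0 0.6; 0 0 0.003 0 0.6; 0 0 0.005 0 0.6; 0 0 0.007 0 0.6; 0 0 0.008 0 0.6; 0 0 0.009 0 0.6; 0 0 0.009 0 0.6; 0 0 0.009 0 0.6")

```text
t: 19.12
ee_pos: [0.566, 0.0436, 0.114]
ee_rot: [0.0, 0.991, 0.137, 0.001]
force: [-4.4, 0.7, 7.5]
width: 0.0612
grip_force: 46.8
```

```bash
python3 -c "
from h import *
st()"
```

```text
t19.12 p [0.566  0.0436 0.114 ] yaw(toolx) 15.76 F [-4.4  0.7  7.5] w 0.0612 gf 47 j6 1.48
```

>>> jog_arm(targets="0 0 0 1 0.6; 0 0 0 2 0.6; 0 0 0 3 0.6; 0 0 0 4 0.6; 0 0 0 5 0.6; 0 0 0 6 0.6; 0 0 0 7 0.6; 0 0 0 7 0.6")

```text
t: 19.78
ee_pos: [0.5677, 0.0438, 0.114]
ee_rot: [-0.001, 0.974, -0.228, 0.003]
force: [0.9, 0.3, 6.5]
width: 0.0611
grip_force: 46.7
```

>>> jog_arm(targets="0 0 0 1 0.6; 0 0 0 2 0.6; 0 0 0 3 0.6; 0 0 0 4 0.6; 0 0 0 5 0.6; 0 0 0 6 0.6; 0 0 0 7 0.6; 0 0 0 7 0.6")

```text
t: 20.45
ee_pos: [0.5672, 0.0434, 0.1141]
ee_rot: [-0.001, 0.828, -0.561, 0.002]
force: [0.2, -0.5, 7.9]
width: 0.0612
grip_force: 46.7
```

```bash
python3 -c "
from h import *
st();print(arm.get_state()['ft_torque'])"
```

```text
t20.45 p [0.5672 0.0434 0.1141] yaw(toolx) -68.28 F [ 0.2 -0.5  7.9] w 0.0612 gf 47 j6 0.02
[-0.35585938  0.35963647 -0.04147489]
```

No stop yet, so I'll keep turning.

>>> jog_arm(targets="0 0 0 0.4 0.6; 0 0 0 0.8 0.6; 0 0 0 1.2 0.6; 0 0 0 1.6 0.6; 0 0 0 2 0.6; 0 0 0 2.4 0.6; 0 0 0 2.5 0.6; 0 0 0 2.5 0.6")

```text
t: 21.12
ee_pos: [0.5676, 0.0439, 0.1142]
ee_rot: [-0.001, 0.75, -0.661, 0.002]
force: [1.2, -0.4, 6.0]
width: 0.0612
grip_force: 47.6
```

```bash
python3 -c "
from h import *
st();print(arm.get_state()['ft_torque'])"
```

```text
t21.12 p [0.5676 0.0439 0.1142] yaw(toolx) -82.77 F [ 1.2 -0.4  6. ] w 0.0612 gf 48 j6 -0.24
[-0.2622117   0.17628785  1.24659869]
```

>>> jog_arm(targets="0 0 0 0 1; 0 0 0 0 1; 0 0 0 0 1; 0 0 -0.01 0 1; 0 0 -0.03 0 1; 0 0 -0.055 0 1; 0 0 -0.063 0 1; 0.01 0.007 -0.063 0 1")

```text
t: 21.78
ee_pos: [0.5622, 0.0342, 0.1779]
ee_rot: [-0.003, 0.748, -0.664, 0.002]
force: [0.0, 0.7, -0.1]
width: 0.0856
grip_force: 0.0
```

>>> jog_arm(targets="0.03 0.021 0 0 1; 0.06 0.042 0 0 1; 0.09 0.064 0 0 1; 0.12 0.085 0 0 1; 0.15 0.106 0 0 1; 0.18 0.127 0 0 1; 0.21 0.15 0 0 1; 0.23 0.165 0 0 1")

```text
t: 22.45
ee_pos: [0.4194, -0.2166, 0.1738]
ee_rot: [0.001, 0.747, -0.665, -0.001]
force: [0.3, 0.4, 0.5]
width: 0.0855
grip_force: 0.0
```

>>> jog_arm(targets="0 0 0 0 1; 0 0 0 0 1; 0 0 0 0 1; 0 0 0 0 1; 0 0 0 0 1; 0 0 0 0 1; 0 0 0 0 1; 0 0 0 0 1")

```text
t: 23.12
ee_pos: [0.4231, -0.2143, 0.1747]
ee_rot: [0.0, 0.748, -0.664, -0.0]
force: [0.7, 0.3, 0.4]
width: 0.0854
grip_force: 0.0
```

```bash
python3 -c "
from h import *
st();p=arm.camera_params('wrist');np.savez('cam6.npz',**p);im=arm.get_image('wrist')[:,:,::-1]
cv2.imwrite('w6.png',im)
t=arm.get_image('top');cv2.imwrite('t6.png',t[:,:,::-1])
u,v=proj(p,[.427,-.218,.062]).astype(int);print(u,v)
c=cv2.resize(im[v-52:v+53,u-52:u+53],(400,400),interpolation=cv2.INTER_CUBIC)
c2=cv2.LUT(c,np.clip((np.arange(256)-50)*2.2,0,255).astype(np.uint8))
cv2.imwrite('pics/c6.png',np.hstack([c,c2]))"
```

```text
t23.12 p [ 0.4231 -0.2143  0.1747] yaw(toolx) -83.23 F [0.7 0.3 0.4] w 0.0854 gf 0 j6 0.24
249 182
```

View pics/c6.png

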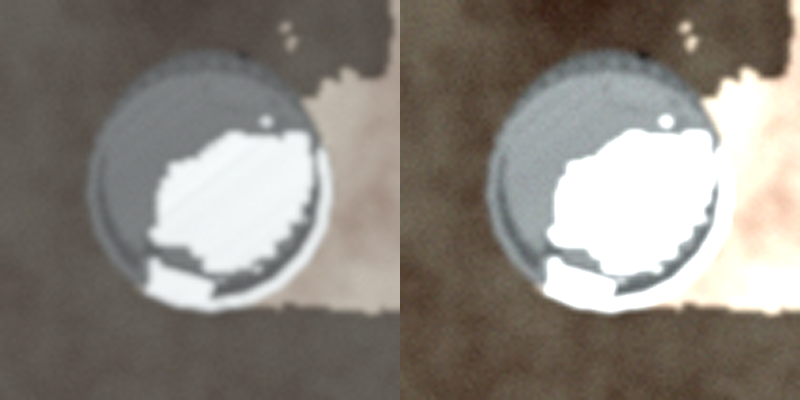

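Riser C's rim centre is at crop (211,192), and its lower lug is at (180,280). Its axis is about 77° in world axes, which is already crosswise to the base.

```bash
python3 -c "
from h import *
p=dict(np.load('cam6.npz'));c=ray(p,(252.4,180.4),.062);print(c,delta([*c[:2],.03]))"
```

```text
[ 0.42427793 -0.2205296   0.062     ] [ 0.0062 -0.0006  0.1448]
```

>>> jog_arm(targets="0.006 -0.001 0.02 0 1; 0.006 -0.001 0.05 0 1; 0.006 -0.001 0.08 0 1; 0.006 -0.001 0.11 0 1; 0.006 -0.001 0.13 0 1; 0.006 -0.001 0.14 0 1; 0.006 -0.001 0.1445 0 1; 0.006 -0.001 0.1445 0 1")

```text
t: 23.88
ee_pos: [0.4241, -0.2205, 0.0294]
ee_rot: [0.001, 0.747, -0.664, -0.001]
force: [0.3, -0.1, -0.6]
width: 0.0855
grip_force: 0.0
```

>>> jog_arm(targets="0 0 0 0 0.6; 0 0 0 0 0.6; 0 0 0 0 0.6; 0 0 0 0 0.6; 0 0 0 0 0.6; 0 0 0 0 0.6; 0 0 0 0 0.6; 0 0 0 0 1", grip_force=30)

```text
t: 24.55
ee_pos: [0.425, -0.2206, 0.031]
ee_rot: [-0.001, 0.747, -0.664, 0.001]
force: [-0.5, -0.1, 0.4]
width: 0.073
grip_force: 0.0
```

>>> jog_arm(targets="0 0 0 0 1; 0 0 0 0 1; 0 0 0 -1.1 1; 0 0 0 -2.2 1; 0 0 0 -3.3 1; 0 0 0 -4.4 1; 0 0 0 -5.5 1; 0 0 0 -6.6 1")

```text
t: 25.22
ee_pos: [0.4243, -0.2205, 0.0301]
ee_rot: [0.0, 0.929, -0.369, -0.0]
force: [0.3, -0.0, 0.6]
width: 0.0856
grip_force: 0.0
```

>>> jog_arm(targets="0 0 0 -1.1 1; 0 0 0 -2.2 1; 0 0 0 -3.3 1; 0 0 0 -4.4 1; 0 0 0 -5.5 1; 0 0 0 -6.6 1; 0 0 0 -7.7 1; 0 0 0 -8.4 1")

```text
t: 25.88
ee_pos: [0.4243, -0.2205, 0.0301]
ee_rot: [-0.0, 0.998, 0.061, -0.0]
force: [-0.0, -0.4, 1.1]
width: 0.0855
grip_force: 0.0
```

>>> jog_arm(targets="0 0 0 0 0.6; 0 0 0 0 0.6; 0 0 0 0 0.6; 0 0 0 0 0.6; 0 0 0 0 0.6; 0 0 0 0 0.6; 0 0 0 0 0.6; 0 0 0 0 0.6", grip_force=40)

```text
t: 26.55
ee_pos: [0.4246, -0.2206, 0.0306]
ee_rot: [0.0, 0.998, 0.058, 0.0]
force: [-0.7, 0.4, 5.9]
width: 0.0621
grip_force: 42.9
```

>>> jog_arm(targets="0 0 -0.01 0 0.6; 0 0 -0.04 0 0.6; 0 0 -0.07 0 0.6; 0 0 -0.1 0 0.6; 0 0 -0.13 0 0.6; 0 0 -0.16 0 0.6; 0 0 -0.19 0 0.6; 0 0 -0.19 0 0.6")

```text
t: 27.22
ee_pos: [0.4276, -0.2215, 0.2257]
ee_rot: [0.002, 0.998, 0.059, 0.005]
force: [2.0, -0.6, -2.6]
width: 0.0622
grip_force: 45.4
```

```bash
python3 -c "
from h import *
st();print(delta([.566,.044,.19]))"
```

```text
t27.22 p [ 0.4276 -0.2215  0.2257] yaw(toolx) 6.74 F [ 2.  -0.6 -2.6] w 0.0622 gf 45 j6 1.83
[ 0.1683 -0.2476  0.0363]
```

>>> jog_arm(targets="0.02 -0.029 0 0 0.6; 0.043 -0.062 0 0 0.6; 0.066 -0.094 0 0 0.6; 0.089 -0.127 0 0 0.6; 0.112 -0.16 0 0 0.6; 0.135 -0.193 0 0 0.6; 0.156 -0.223 0 0 0.6; 0.172 -0.246 0 0 0.6")

```text
t: 27.88
ee_pos: [0.5667, 0.0466, 0.2179]
ee_rot: [-0.0, 0.998, 0.059, -0.001]
force: [0.2, -1.0, -2.9]
width: 0.062
grip_force: 45.6
```

>>> jog_arm(targets="0 0 0 0 0.6; 0 0 0.01 0 0.6; 0 0 0.025 0 0.6; 0 0 0.035 0 0.6; 0 0 0.04 0 0.6; 0 0 0.045 0 0.6; 0 0 0.049 0 0.6; 0 0 0.049 0 0.6")

```text
t: 28.55
ee_pos: [0.5661, 0.0433, 0.1705]
ee_rot: [0.0, 0.998, 0.058, -0.001]
force: [-0.4, -0.7, -3.2]
width: 0.0623
grip_force: 45.7
```

```bash
python3 -c "
from h import *
st();print(delta([.566,.044,.164]))"
```

```text
t28.55 p [0.5661 0.0433 0.1705] yaw(toolx) 6.67 F [-0.4 -0.7 -3.2] w 0.0623 gf 46 j6 1.33
[-0.     -0.0007  0.0065]
```

>>> jog_arm(targets="0 0 0.001 0 0.6; 0 0 0.003 0 0.6; 0 0 0.005 0 0.6; 0 0 0.007 0 0.6; 0 0 0.008 0 0.6; 0 0 0.009 0 0.6; 0 0 0.009 0 0.6; 0 0 0.009 0 0.6")

```text
t: 29.22
ee_pos: [0.5675, 0.0442, 0.1646]
ee_rot: [-0.0, 0.998, 0.059, 0.002]
force: [-2.3, 0.3, 6.3]
width: 0.0624
grip_force: 46.3
```

>>> jog_arm(targets="0 0 0 1 0.6; 0 0 0 2 0.6; 0 0 0 3 0.6; 0 0 0 4 0.6; 0 0 0 5 0.6; 0 0 0 6 0.6; 0 0 0 7 0.6; 0 0 0 7 0.6")

```text
t: 29.88
ee_pos: [0.5683, 0.0444, 0.1646]
ee_rot: [-0.001, 0.953, -0.303, 0.002]
force: [0.2, 0.7, 6.0]
width: 0.0624
grip_force: 46.3
```

>>> jog_arm(targets="0 0 0 1 0.6; 0 0 0 2 0.6; 0 0 0 3 0.6; 0 0 0 4 0.6; 0 0 0 5 0.6; 0 0 0 6 0.6; 0 0 0 7 0.6; 0 0 0 7.5 0.6")

```text
t: 30.55
ee_pos: [0.5687, 0.0444, 0.1646]
ee_rot: [-0.002, 0.764, -0.645, 0.002]
force: [-0.1, 1.5, 6.0]
width: 0.0623
grip_force: 46.3
```

>>> jog_arm(targets="0 0 0 0.4 0.6; 0 0 0 0.8 0.6; 0 0 0 1.2 0.6; 0 0 0 1.6 0.6; 0 0 0 1.8 0.6; 0 0 0 1.8 0.6; 0 0 0 1.8 0.6; 0 0 0 1.8 0.6")

```text
t: 31.22
ee_pos: [0.5687, 0.0443, 0.1645]
ee_rot: [0.002, -0.702, 0.712, -0.002]
force: [-0.3, 1.0, 5.9]
width: 0.0624
grip_force: 46.3
```

```bash
python3 -c "
from h import *
st();print(arm.get_state()['ft_torque'])"
```

```text
t31.22 p [0.5687 0.0443 0.1645] yaw(toolx) -90.86 F [-0.3  1.   5.9] w 0.0624 gf 46 j6 -0.38
[ 0.13952372 -0.15360539 -0.0190662 ]
```

>>> jog_arm(targets="0 0 0 0.3 0.6; 0 0 0 0.6 0.6; 0 0 0 0.9 0.6; 0 0 0 1.2 0.6; 0 0 0 1.5 0.6; 0 0 0 1.8 0.6; 0 0 0 2 0.6; 0 0 0 2 0.6")

```text
t: 31.88
ee_pos: [0.5685, 0.0434, 0.1644]
ee_rot: [0.001, -0.625, 0.781, -0.002]
force: [1.9, -3.3, 4.8]
width: 0.0622
grip_force: 46.5
```

```bash
python3 -c "
from h import *
st();print(arm.get_state()['ft_torque'])"
```

```text
t31.88 p [0.5685 0.0434 0.1644] yaw(toolx) -102.68 F [ 1.9 -3.3  4.8] w 0.0622 gf 46 j6 -0.59
[-0.86446367 -0.4709326   1.59902365]
```

>>> jog_arm(targets="0 0 0 0 1; 0 0 0 0 1; 0 0 0 0 1; 0 0 -0.01 0 1; 0 0 -0.03 0 1; 0 0 -0.055 0 1; 0 0 -0.065 0 1; 0.01 -0.004 -0.065 0 1")

```text
t: 32.55
ee_pos: [0.5698, 0.0343, 0.2307]
ee_rot: [0.003, -0.623, 0.782, -0.001]
force: [0.6, -0.6, -0.0]
width: 0.0853
grip_force: 0.0
```

>>> jog_arm(targets="0.033 -0.012 0 0 1; 0.066 -0.025 0 0 1; 0.1 -0.037 0 0 1; 0.135 -0.05 0.015 0 1; 0.17 -0.063 0.03 0 1; 0.2 -0.075 0.045 0 1; 0.225 -0.083 0.06 0 1; 0.233 -0.086 0.06 0 1")

```text
t: 33.22
ee_pos: [0.5959, -0.2166, 0.1616]
ee_rot: [-0.003, -0.62, 0.785, 0.004]
force: [0.2, 0.7, -1.1]
width: 0.0851
grip_force: 0.0
```

>>> jog_arm(targets="0 0 0 0 1; 0 0 0 0 1; 0 0 0 0 1; 0 0 0 0 1; 0 0 0 0 1; 0 0 0 0 1; 0 0 0 0 1; 0 0 0 0 1")

```text
t: 33.88
ee_pos: [0.5994, -0.2127, 0.1676]
ee_rot: [0.0, -0.622, 0.783, -0.0]
force: [-0.4, -0.4, -0.2]
width: 0.0857
grip_force: 0.0
```

```bash
python3 -c "
from h import *
st();p=arm.camera_params('wrist');np.savez('cam7.npz',**p);im=arm.get_image('wrist')[:,:,::-1]
cv2.imwrite('w7.png',im)
u,v=proj(p,[.602,-.213,.05]).astype(int);print(u,v)
c=cv2.resize(im[v-70:v+70,u-70:u+70],(400,400),interpolation=cv2.INTER_CUBIC)
c2=cv2.LUT(c,np.clip((np.arange(256)-50)*2.2,0,255).astype(np.uint8))
cv2.imwrite('pics/c7.png',np.hstack([c,c2]))"
```

```text
t33.88 p [ 0.5994 -0.2127  0.1676] yaw(toolx) -103.04 F [-0.4 -0.4 -0.2] w 0.0857 gf 0 j6 -0.14
250 186
```

View pics/c7.png

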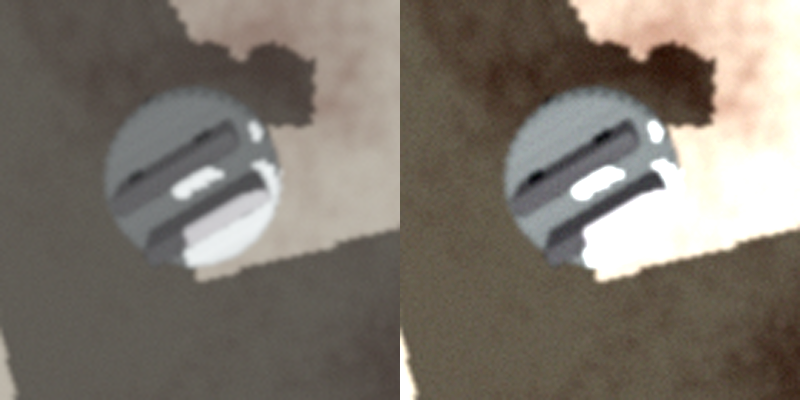

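The head's barrel centre is at crop (193,180). The slot runs 30° above image-right, so the head's x axis is about 106° in world axes.

```bash
python3 -c "
from h import *
p=dict(np.load('cam7.npz'));c=ray(p,(247.6,179),.042);print(c,delta([*c[:2],.012]))"
```

```text
[ 0.60324407 -0.21866113  0.042     ] [ 0.0048 -0.0051  0.1555]
```

>>> jog_arm(targets="0.005 -0.005 0.02 0 1; 0.005 -0.005 0.05 0 1; 0.005 -0.005 0.08 0 1; 0.005 -0.005 0.11 0 1; 0.005 -0.005 0.135 0 1; 0.005 -0.005 0.15 0 1; 0.005 -0.005 0.1555 0 1; 0.005 -0.005 0.1555 0 1")

```text
t: 34.6
ee_pos: [0.6021, -0.2191, 0.0102]
ee_rot: [-0.001, -0.622, 0.783, 0.001]
force: [0.1, -0.3, 0.7]
width: 0.0855
grip_force: 0.0
```

>>> jog_arm(targets="0 0 0 0 0.6; 0 0 0 0 0.6; 0 0 0 0 0.6; 0 0 0 0 0.6; 0 0 0 0 0.6; 0 0 0 0 0.6; 0 0 0 0 0.6; 0 0 0 0 1", grip_force=30)

```text
t: 35.27
ee_pos: [0.6033, -0.2192, 0.0126]
ee_rot: [0.001, -0.622, 0.783, -0.0]
force: [0.0, 0.2, -0.2]
width: 0.0718
grip_force: 0.0
```

>>> jog_arm(targets="0 0 0 0 1; 0 0 0 0 1; 0 0 0 -1.1 1; 0 0 0 -2.2 1; 0 0 0 -3.3 1; 0 0 0 -4.4 1; 0 0 0 -5.5 1; 0 0 0 -6.6 1")

```text
t: 35.93
ee_pos: [0.6024, -0.2191, 0.0112]
ee_rot: [0.0, 0.852, -0.524, -0.001]
force: [0.3, 0.3, 0.0]
width: 0.0856
grip_force: 0.0
```

>>> jog_arm(targets="0 0 0 -1.1 1; 0 0 0 -2.2 1; 0 0 0 -3.3 1; 0 0 0 -4.4 1; 0 0 0 -5.5 1; 0 0 0 -6.6 1; 0 0 0 -7.7 1; 0 0 0 -8.4 1")

```text
t: 36.6
ee_pos: [0.6024, -0.2192, 0.0112]
ee_rot: [-0.0, 0.994, -0.112, -0.001]
force: [-0.2, -0.0, -0.1]
width: 0.0852
grip_force: 0.0
```

>>> jog_arm(targets="0 0 0 0 0.6; 0 0 0 0 0.6; 0 0 0 0 0.6; 0 0 0 0 0.6; 0 0 0 0 0.6; 0 0 0 0 0.6; 0 0 0 0 0.6; 0 0 0 0 0.6", grip_force=40)

```text
t: 37.27
ee_pos: [0.603, -0.2192, 0.0118]
ee_rot: [-0.0, 0.993, -0.114, -0.0]
force: [0.8, 0.1, 0.7]
width: 0.0607
grip_force: 44.3
```

```bash
python3 -c "
from h import *
st()"
```

```text
t37.27 p [ 0.603  -0.2192  0.0118] yaw(toolx) -13.10 F [0.8 0.1 0.7] w 0.0607 gf 44 j6 1.44
```

>>> jog_arm(targets="0 0 -0.005 0 0.6; 0 0 -0.03 0 0.6; 0 0 -0.065 1 0.6; 0 0 -0.1 2 0.6; 0 0 -0.135 3 0.6; 0 0 -0.17 4 0.6; 0 0 -0.205 5 0.6; 0 0 -0.225 5.3 0.6")

```text
t: 37.93
ee_pos: [0.6037, -0.2196, 0.2414]
ee_rot: [-0.0, 0.924, -0.384, 0.003]
force: [0.1, -0.0, -2.3]
width: 0.0609
grip_force: 44.5
```

>>> jog_arm(targets="0 0 0 0 0.6; 0 0 0 0 0.6; 0 0 0 0 0.6; 0 0 0 0 0.6; 0 0 0 0 0.6; 0 0 0 0 0.6; 0 0 0 0 0.6; 0 0 0 0 0.6")

```text
t: 38.6
ee_pos: [0.6029, -0.2192, 0.2362]
ee_rot: [0.0, 0.924, -0.382, -0.0]
force: [-0.5, 0.1, -2.7]
width: 0.0606
grip_force: 44.5
```

```bash
python3 -c "
from h import *
st();print(delta([.567,.044,.215]))"
```

```text
t38.60 p [ 0.6029 -0.2192  0.2362] yaw(toolx) -44.88 F [-0.5  0.1 -2.7] w 0.0606 gf 44 j6 0.88
[-0.2111 -0.1612  0.0213]
```

>>> jog_arm(targets="-0.025 -0.019 0 0 0.6; -0.055 -0.042 0 0 0.6; -0.085 -0.065 0 0 0.6; -0.115 -0.088 0 0 0.6; -0.145 -0.111 0 0 0.6; -0.175 -0.134 0 0 0.6; -0.2 -0.153 0 0 0.6; -0.211 -0.161 0 0 0.6")

```text
t: 39.27
ee_pos: [0.5666, 0.0472, 0.237]
ee_rot: [-0.001, 0.925, -0.38, 0.0]
force: [0.5, 0.4, -2.5]
width: 0.0608
grip_force: 44.5
```

>>> jog_arm(targets="0 0 0 0 0.6; 0 0 0.005 0 0.6; 0 0 0.015 0 0.6; 0 0 0.022 0 0.6; 0 0 0.027 0 0.6; 0 0 0.031 0 0.6; 0 0 0.034 0 0.6; 0 0 0.034 0 0.6")

```text
t: 39.93
ee_pos: [0.5668, 0.0432, 0.2018]
ee_rot: [0.001, 0.924, -0.382, -0.001]
force: [-0.4, 0.1, -1.9]
width: 0.061
grip_force: 44.5
```

```bash
python3 -c "
from h import *
st();print(delta([.567,.044,.196]))"
```

```text
t39.93 p [0.5668 0.0432 0.2018] yaw(toolx) -44.94 F [-0.4  0.1 -1.9] w 0.0610 gf 45 j6 0.43
[-0.0004 -0.0008  0.0058]
```

>>> jog_arm(targets="0 0 0.001 0 0.6; 0 0 0.003 0 0.6; 0 0 0.005 0 0.6; 0 0 0.007 0 0.6; 0 0 0.0085 0 0.6; 0 0 0.0085 0 0.6; 0 0 0.0085 0 0.6; 0 0 0.0085 0 0.6")

```text
t: 40.6
ee_pos: [0.5673, 0.0437, 0.1957]
ee_rot: [-0.0, 0.924, -0.382, 0.001]
force: [-2.7, 0.6, 5.4]
width: 0.0607
grip_force: 45.3
```

>>> jog_arm(targets="0 0 0 1 0.6; 0 0 0 2 0.6; 0 0 0 3 0.6; 0 0 0 4 0.6; 0 0 0 5 0.6; 0 0 0 6 0.6; 0 0 0 7 0.6; 0 0 0 7 0.6")

```text
t: 41.27
ee_pos: [0.5682, 0.0435, 0.1957]
ee_rot: [-0.001, 0.726, -0.688, 0.001]
force: [0.0, -0.3, 5.8]
width: 0.0612
grip_force: 45.2
```

>>> jog_arm(targets="0 0 0 1 0.6; 0 0 0 2 0.6; 0 0 0 3 0.6; 0 0 0 4 0.6; 0 0 0 5 0.6; 0 0 0 6 0.6; 0 0 0 7 0.6; 0 0 0 7.5 0.6")

```text
t: 41.93
ee_pos: [0.5682, 0.0438, 0.1957]
ee_rot: [0.002, -0.407, 0.913, -0.001]
force: [1.3, -0.4, 5.1]
width: 0.0609
grip_force: 45.2
```

```bash
python3 -c "
from h import *
st();print(arm.get_state()['ft_torque'])"
```

```text
t41.93 p [0.5682 0.0438 0.1957] yaw(toolx) -131.92 F [ 1.3 -0.4  5.1] w 0.0609 gf 45 j6 -1.09
[-0.1115318   0.21875325  0.05613169]
```

>>> jog_arm(targets="0 0 0 0.4 0.6; 0 0 0 0.8 0.6; 0 0 0 1.2 0.6; 0 0 0 1.6 0.6; 0 0 0 2 0.6; 0 0 0 2.4 0.6; 0 0 0 2.5 0.6; 0 0 0 2.5 0.6")

```text
t: 42.6
ee_pos: [0.5687, 0.0442, 0.1957]
ee_rot: [0.002, -0.288, 0.958, -0.001]
force: [1.0, 0.3, 5.0]
width: 0.0612
grip_force: 45.2
```

```bash
python3 -c "
from h import *
st();print(arm.get_state()['ft_torque'])"
```

```text
t42.60 p [0.5687 0.0442 0.1957] yaw(toolx) -146.53 F [1.  0.3 5. ] w 0.0612 gf 45 j6 -1.35
[ 0.12426336 -0.24823038  1.14590703]
```

>>> jog_arm(targets="0 0 0 0 1; 0 0 0 0 1; 0 0 0 0 1; 0 0 -0.01 0 1; 0 0 -0.04 0 1; 0 0 -0.07 0 1; 0 0 -0.095 0 1; 0 0 -0.095 0 1")

```text
t: 43.27
ee_pos: [0.5697, 0.0439, 0.2963]
ee_rot: [0.006, -0.285, 0.958, -0.001]
force: [0.3, -0.1, 0.7]
width: 0.0854
grip_force: 0.0
```

>>> jog_arm(targets="-0.007 0.03 0 -1 1; -0.015 0.065 0 -2 1; -0.024 0.1 0 -3 1; -0.033 0.137 0 -4.1 1; -0.042 0.174 0 -5.2 1; -0.051 0.211 0 -6.3 1; -0.06 0.248 0 -7.4 1; -0.069 0.285 0 -8.5 1")

```text
t: 43.93
ee_pos: [0.4682, 0.3216, 0.2898]
ee_rot: [0.0, -0.672, 0.741, 0.0]
force: [0.9, 0.3, 0.1]
width: 0.0853
grip_force: 0.0
```

```bash
python3 -c "
from h import *
st();print(delta([.451,.368,.235]))"
```

```text
t43.93 p [0.4682 0.3216 0.2898] yaw(toolx) -95.56 F [0.9 0.3 0.1] w 0.0853 gf 0 j6 -0.98
[-0.0445  0.0216  0.0548]
```

>>> jog_arm(targets="-0.01 0.005 0.01 -1 1; -0.03 0.013 0.03 -2 1; -0.04 0.02 0.05 -3 1; -0.044 0.022 0.055 -4.1 1; -0.044 0.022 0.055 -5.2 1; -0.044 0.022 0.055 -6.3 1; -0.044 0.022 0.055 -7.4 1; -0.044 0.022 0.055 -8.1 1")

```text
t: 44.6
ee_pos: [0.4517, 0.3662, 0.2344]
ee_rot: [0.0, 0.917, -0.399, -0.0]
force: [-0.5, -0.9, 1.0]
width: 0.0856
grip_force: 0.0
```

>>> jog_arm(targets="0 0 0 0 1; 0 0 0 0 1; 0 0 0 0 1; 0 0 0 0 1; 0 0 0 0 1; 0 0 0 0 1; 0 0 0 0 1; 0 0 0 0 1")

```text
t: 45.27
ee_pos: [0.4518, 0.3662, 0.2343]
ee_rot: [0.0, 0.916, -0.401, 0.0]
force: [-0.7, -0.5, -0.1]
width: 0.0854
grip_force: 0.0
```

```bash
python3 -c "
from h import *
st();p=arm.camera_params('wrist');np.savez('cam8.npz',**p);im=arm.get_image('wrist')[:,:,::-1]
cv2.imwrite('w8.png',im)
cv2.imwrite('pics/w8.png',cv2.resize(im[50:320,110:400],(800,745)[:1]+(580,) if 0 else None,fx=2.1,fy=2.1,interpolation=cv2.INTER_CUBIC))"
```

```text
t45.27 p [0.4518 0.3662 0.2343] yaw(toolx) -47.30 F [-0.7 -0.5 -0.1] w 0.0854 gf 0 j6 -0.21
```

View pics/w8.png

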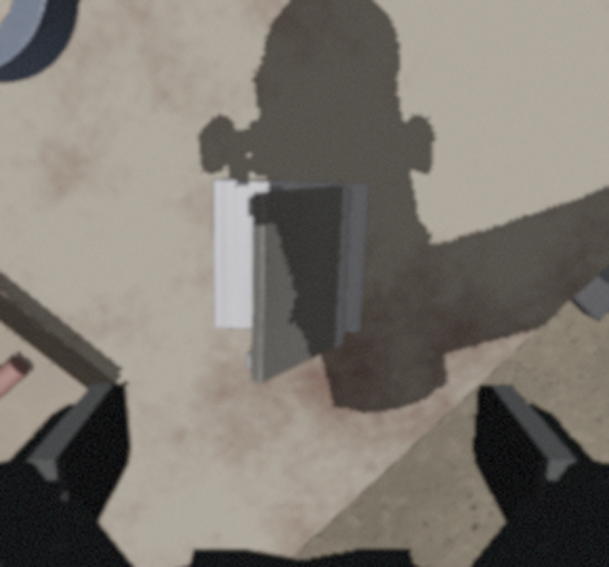

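The plate's upper edge is at crop x≈268, running from y≈187 to 380. Its lower edge is at x≈342, from y≈187 to 345. The rest is aligned with the tool within about 1°.

```bash
python3 -c "
from h import *
p=dict(np.load('cam8.npz'));P,T=tool();st()
g=lambda x,y:(110+x/2.1,50+y/2.1)
for n,q,z in [('Uface near',(268,378),.092),('Uface far',(268,190),.092),('Uback near',(252,380),.0875),('Uback mid',(252,290),.0875),('low far',(343,187),.036),('low near',(340,345),.036),('foot TL',(214,180),.005),('foot BL',(216,327),.005),('foot TR',(367,184),.005),('foot BR',(359,331),.005)]:
    print(n,(T.T@(ray(p,g(*q),z)-P)).round(4))"
```

```text
t45.32 p [0.4518 0.3662 0.2343] yaw(toolx) -47.29 F [-0.1  0.2  0.2] w 0.0855 gf 0 j6 -0.21
Uface near [-0.0575 -0.0176  0.1423]
Uface far [ 0.0413 -0.0161  0.1423]
Uback near [-0.0607 -0.0266  0.1468]
Uback mid [-0.0103 -0.0254  0.1468]
low far [0.0383 0.0244 0.1983]
low near [-0.0595  0.0245  0.1983]
foot TL [ 0.0401 -0.0551  0.2293]
foot BL [-0.0579 -0.0576  0.2293]
foot TR [0.0377 0.0419 0.2293]
foot BR [-0.0607  0.0394  0.2293]
```

>>> jog_arm(targets="-0.009 0.006 0.02 0.2 1; -0.009 0.006 0.05 0.2 1; -0.009 0.006 0.08 0.2 1; -0.009 0.006 0.11 0.2 1; -0.009 0.006 0.13 0.2 1; -0.009 0.006 0.15 0.2 1; -0.009 0.006 0.165 0.2 1; -0.009 0.006 0.172 0.2 1")

```text
t: 45.98
ee_pos: [0.4405, 0.3677, 0.0599]
ee_rot: [0.002, 0.912, -0.411, -0.001]
force: [-0.7, -0.0, 0.3]
width: 0.0856
grip_force: 0.0
```

>>> jog_arm(targets="0 0 0 0 1; 0 0.002 0 0 1; 0 0.004 0 0 1; 0 0.006 0 0 0.9; 0 0.008 0 0 0.8; 0 0.01 0 0 0.7; 0 0.012 0 0 0.6; 0 0.013 0 0 0.5", grip_force=40)

```text
t: 46.65
ee_pos: [0.431, 0.3596, 0.0625]
ee_rot: [0.0, 0.912, -0.411, -0.0]
force: [0.5, 0.7, -0.0]
width: 0.043
grip_force: 0.5
```

```bash
python3 -c "
from h import *
st()"
```

```text
t46.65 p [0.431  0.3596 0.0625] yaw(toolx) -48.51 F [ 0.5  0.7 -0. ] w 0.0430 gf 1 j6 -0.26
```

>>> jog_arm(targets="0 0 0 0 0.45; 0 0 0 0 0.4; 0 0 0 0 0.35; 0 0 0 0 0.3; 0 0 0 0 0.25; 0 0 0 0 0.2; 0 0 0 0 0.15; 0 0 0 0 0.12")

```text
t: 47.32
ee_pos: [0.4313, 0.3598, 0.0621]
ee_rot: [0.0, 0.912, -0.411, -0.0]
force: [-0.8, 0.5, -0.1]
width: 0.0104
grip_force: 0.0
```

>>> jog_arm(targets="0 0 0 0 0.05; 0 0 0 0 0.05; 0 0 0 0 0.05; 0 0 0 0 0.05; 0 0 0 0 0.05; 0 0 0 0 0.05; 0 0 0 0 0.05; 0 0 0 0 0.05")

```text
t: 47.98
ee_pos: [0.4318, 0.3604, 0.0624]
ee_rot: [-0.0, 0.912, -0.411, 0.0]
force: [3.1, 2.6, -3.1]
width: 0.0075
grip_force: 41.6
```

```bash
python3 -c "
from h import *
st();p=arm.camera_params('wrist');np.savez('cam9.npz',**p)
cv2.imwrite('w9.png',arm.get_image('wrist')[:,:,::-1]);cv2.imwrite('s9.png',arm.get_image('scene')[:,:,::-1])"
```

```text
t47.98 p [0.4318 0.3604 0.0624] yaw(toolx) -48.48 F [ 3.1  2.6 -3.1] w 0.0075 gf 42 j6 -0.26
```

Plate pinched flat at 7.5 mm. Lifting now.

>>> jog_arm(targets="0 0 0 0 0.05; 0 0 -0.005 0 0.05; 0 0 -0.015 0 0.05; 0 0 -0.03 0 0.05; 0 0 -0.055 0 0.05; 0 0 -0.08 0 0.05; 0 0 -0.105 0 0.05; 0 0 -0.13 0 0.05", grip_force=60)

```text
t: 48.75
ee_pos: [0.43, 0.3584, 0.1931]
ee_rot: [0.002, 0.912, -0.411, -0.001]
force: [0.2, 0.9, -5.2]
width: 0.0069
grip_force: 60.1
```

>>> jog_arm(targets="0 0 -0.025 0 0.05; 0 0 -0.05 0 0.05; 0 0 -0.075 0 0.05; 0 0 -0.1 0 0.05; 0 0 -0.12 0 0.05; 0 0 -0.125 0 0.05; 0 0 -0.125 0 0.05; 0 0 -0.125 0 0.05")

```text
t: 49.42
ee_pos: [0.4303, 0.3592, 0.3157]
ee_rot: [0.002, 0.912, -0.411, -0.001]
force: [0.5, 0.4, -4.9]
width: 0.0072
grip_force: 60.2
```

>>> jog_arm(targets="0.03 0.002 0 1 0.05; 0.065 0.003 0 2 0.05; 0.1 0.005 0 3 0.05; 0.135 0.007 0 4 0.05; 0.17 0.009 0 5 0.05; 0.205 0.011 0 6 0.05; 0.24 0.013 0 7 0.05; 0.268 0.014 0 8 0.05")

```text
t: 50.08
ee_pos: [0.5986, 0.1476, 0.3142]
ee_rot: [-0.003, -0.664, 0.748, 0.001]
force: [0.4, 0.6, -4.0]
width: 0.0071
grip_force: 60.0
```

>>> jog_arm(targets="0 0 0 0.8 0.05; 0 0 0 1.6 0.05; 0 0 0 1.65 0.05; 0 0 0 1.65 0.05; 0 0 0 1.65 0.05; 0 0 0 1.65 0.05; 0 0 0 1.65 0.05; 0 0 0 1.65 0.05")

```text
t: 50.75
ee_pos: [0.5985, 0.1505, 0.3173]
ee_rot: [-0.0, -0.6, 0.8, 0.0]
force: [-0.2, -0.1, -5.1]
width: 0.0074
grip_force: 60.0
```

```bash
python3 -c "
from h import *
st();p=arm.camera_params('wrist');np.savez('cam10.npz',**p)
im=arm.get_image('wrist')[:,:,::-1];cv2.imwrite('w10.png',im);print(proj(p,[.568,.044,.251]))
cv2.imwrite('pics/w10.png',cv2.resize(im[:,90:420],None,fx=1.55,fy=1.55,interpolation=cv2.INTER_CUBIC))"
```

```text
t50.75 p [0.5985 0.1505 0.3173] yaw(toolx) -106.32 F [-0.2 -0.1 -5.1] w 0.0074 gf 60 j6 -0.79
[251.41664835  48.52521549]
```

View pics/w10.png

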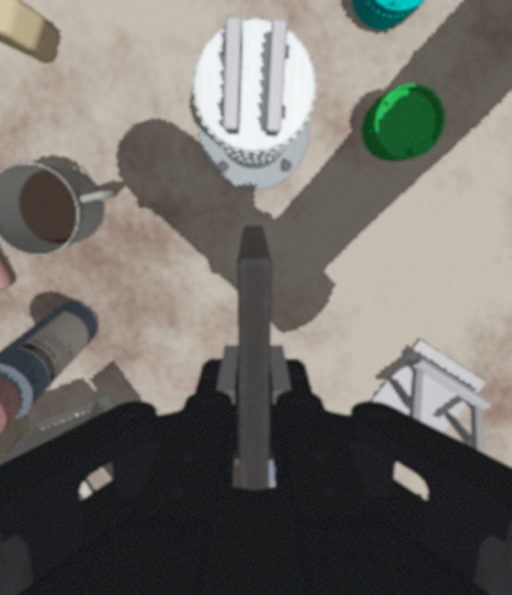

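The plate hangs upright and centred in the fingers, with its top edge at view x≈255. The slot ahead runs from (252,132) to (257,17), about 2° clockwise of the tool.

```bash
python3 -c "
from h import *
p=dict(np.load('cam10.npz'));P,T=tool();st()
g=lambda x,y:(90+x/1.55,y/1.55)
for n,q,z in [('slot near',(252.5,132),.251),('slot far',(257,17),.251),('barrel',(254.8,88),.226),('pl front',(255,262),P[2]+.047),('pl rear',(254,486),P[2]+.047)]:
    X=ray(p,g(*q),z);print(n,X.round(4),(T.T@(X-P)).round(4))"
```

```text
t50.80 p [0.5985 0.1504 0.3174] yaw(toolx) -106.34 F [ 0.2  0.2 -4.4] w 0.0072 gf 60 j6 -0.79
slot near [0.5737 0.0671 0.251 ] [0.087  0.0004 0.0664]
slot far [0.5587 0.0229 0.251 ] [0.1335 0.0023 0.0664]
barrel [0.5661 0.045  0.226 ] [0.1102 0.0015 0.0914]
pl front [0.584  0.1048 0.3644] [ 0.0478  0.0011 -0.047 ]
pl rear [0.6011 0.1624 0.3644] [-0.0122  0.001  -0.047 ]
```

>>> jog_arm(targets="0.02 0 0 0.1 0.05; 0.05 0 0 0.35 0.05; 0.08 0 0 0.35 0.05; 0.1 0 0 0.35 0.05; 0.112 0 0 0.35 0.05; 0.112 0 0 0.35 0.05; 0.112 0 0.01 0.35 0.05; 0.112 0 0.02 0.35 0.05")

```text
t: 51.47
ee_pos: [0.5677, 0.0436, 0.297]
ee_rot: [0.001, -0.585, 0.811, -0.0]
force: [0.6, -0.5, -4.5]
width: 0.0074
grip_force: 60.3
```

>>> jog_arm(targets="0 0 0.005 0 0.05; 0 0 0.009 0 0.05; 0 0 0.013 0 0.05; 0 0 0.017 0 0.05; 0 0 0.02 0 0.05; 0 0 0.023 0 0.05; 0 0 0.025 0 0.05; 0 0 0.025 0 0.05")

```text
t: 52.13
ee_pos: [0.5669, 0.0427, 0.2719]
ee_rot: [-0.0, -0.584, 0.812, 0.0]
force: [0.3, 0.1, -4.9]
width: 0.0072
grip_force: 60.0
```

```bash
python3 -c "
from h import *
st()"
```

```text
t52.13 p [0.5669 0.0427 0.2719] yaw(toolx) -108.49 F [ 0.3  0.1 -4.9] w 0.0072 gf 60 j6 -0.68
```

>>> jog_arm(targets="0 0 0.003 0 0.05; 0 0 0.006 0 0.05; 0 0 0.009 0 0.05; 0 0 0.012 0 0.05; 0 0 0.015 0 0.05; 0 0 0.017 0 0.05; 0 0 0.018 0 0.05; 0 0 0.018 0 0.05")

```text
t: 52.8
ee_pos: [0.5673, 0.0427, 0.2546]
ee_rot: [0.0, -0.584, 0.811, -0.0]
force: [0.3, 0.3, -4.2]
width: 0.0073
grip_force: 60.2
```

```bash
python3 -c "
from h import *
st()"
```

```text
t52.80 p [0.5673 0.0427 0.2546] yaw(toolx) -108.48 F [ 0.3  0.3 -4.2] w 0.0073 gf 60 j6 -0.68
```

>>> jog_arm(targets="0 0 0.001 0 0.05; 0 0 0.002 0 0.05; 0 0 0.003 0 0.05; 0 0 0.004 0 0.05; 0 0 0.005 0 0.05; 0 0 0.005 0 0.05; 0 0 0.005 0 0.05; 0 0 0.005 0 0.05")

```text
t: 53.47
ee_pos: [0.5686, 0.0424, 0.2546]
ee_rot: [0.003, -0.585, 0.811, -0.002]
force: [-5.2, 0.6, 13.0]
width: 0.0074
grip_force: 63.1
```

```bash
python3 -c "
from h import *
st()"
```

```text
t53.47 p [0.5686 0.0424 0.2546] yaw(toolx) -108.40 F [-5.2  0.6 13. ] w 0.0074 gf 63 j6 -0.68
```

>>> jog_arm(targets="0 0 -0.001 0 0.05; 0 0 -0.003 0 0.05; 0 0 -0.004 0 0.05; 0 0 -0.004 0 0.08; 0 0 -0.004 0 0.1; 0 0 -0.004 0 0.12; 0 0 -0.004 0 0.15; 0 0 -0.004 0 0.18")

```text
t: 54.13
ee_pos: [0.5672, 0.0428, 0.2528]
ee_rot: [-0.0, -0.584, 0.811, 0.0]
force: [0.6, 0.5, -0.3]
width: 0.0152
grip_force: 0.0
```

>>> jog_arm(targets="0 0 0 0 0.25; 0 0 0 0 0.35; 0 0 0 0 0.45; 0 0 0 0 0.6; 0 0 0 0 0.75; 0 0 0 0 0.9; 0 0 0 0 1; 0 0 0 0 1")

```text
t: 54.8
ee_pos: [0.5671, 0.0427, 0.2534]
ee_rot: [0.0, -0.584, 0.812, -0.0]
force: [0.6, -0.6, 0.3]
width: 0.0852
grip_force: 0.0
```

>>> jog_arm(targets="0 0 -0.005 0 1; 0 0 -0.015 0 1; 0 0 -0.03 0 1; 0 0 -0.05 0 1; 0 0 -0.07 0 1; 0 0 -0.09 0 1; 0 0 -0.11 0 1; 0 0 -0.12 0 1")

```text
t: 55.47
ee_pos: [0.5679, 0.0426, 0.3774]
ee_rot: [0.003, -0.584, 0.811, -0.001]
force: [0.4, -0.9, 1.0]
width: 0.0855
grip_force: 0.0
```

>>> jog_arm(targets="-0.02 0 0 0 1; -0.05 0 0 0 1; -0.08 0 0 0 1; -0.1 0 0 0 1; -0.11 0 0 0 1; -0.11 0 0 0 1; -0.11 0 0 0 1; -0.11 0 0 0 1")

```text
t: 56.13
ee_pos: [0.6017, 0.1461, 0.3737]
ee_rot: [-0.0, -0.584, 0.812, -0.0]
force: [-1.0, 0.5, -0.3]
width: 0.0858
grip_force: 0.0
```

```bash
python3 -c "
from h import *
st();p=arm.camera_params('wrist')
print([ (n,proj(p,X).round(0)) for n,X in [('slot',[.567,.044,.226]),('top',[.567,.044,.301])]])
im=arm.get_image('wrist')[:,:,::-1]
s=arm.get_image('scene')[:,:,::-1];q=arm.camera_params('scene');u,v=proj(q,[.567,.044,.18]).astype(int);print(u,v)
c=s[max(v-110,0):v+90,u-65:u+65]
a=cv2.resize(im[:260,110:400],(480,430));b=cv2.resize(c,(280,430))
cv2.imwrite('pics/fin.png',np.hstack([a,b]))"
```

```text
t56.13 p [0.6017 0.1461 0.3737] yaw(toolx) -108.53 F [-1.   0.5 -0.3] w 0.0858 gf 0 j6 -0.82
[('slot', array([253.,  72.])), ('top', array([253.,  55.]))]
250 161
```

View pics/fin.png

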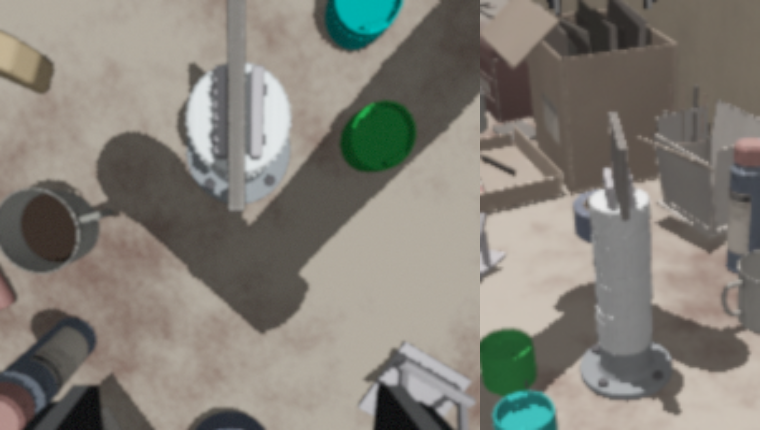

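The final view shows all three risers and the head stacked and straight, with the plate standing upright and roughly central in the slot. The gripper is clear.

```bash
python3 -c "
from workcell import arm
print(arm.finish_job())"
```

```text
the job is handed in; nothing more can be done
None
```

I handed the job in at about 56 s of the 208 s limit: three risers and the slotted head are stacked and locked on the base, and the steel plate stands upright in the slot. `finish_job()` returned no verdict, so whether it passed the judging is not confirmed.

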